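# Find the unfilled moulding joint with a feeler gauge

## Task

Three test joints on the sloping sample board look alike, but inside only one of them was never filled. Take the feeler gauge from its block and try its blade gently in the joints until you find the one that takes the whole blade: push it home there, up to the collar, before letting go, and leave it standing in that joint. Do not knock over or push about the other things on the table.

Things in the scene. Friction and masses are not known exactly. Their poses are not given: they have to be found in the camera images.
- gauge: feeler gauge standing blade down in its block. Origin: centre of the underside of its black collar; z points from blade to handle. Above: collar 24 (x) x 34 (y) mm, z 0 to 5 mm; orange handle 14 (x) x 26 (y) mm, z 5 to 65 mm. Grip it across the 14 mm. Weighs about 80 g. A half turn about z makes no difference.
- blade: the gauge's steel blade and black collar, one rigid piece with the handle; same origin and axes as the gauge. The blade is 3 mm thick (x), 24 mm wide (y) and reaches from z = 0 down to z = -32 mm.
- block: wooden gauge block, fixed, 70 (x) x 90 (y) x 42 mm high, with a slot 7 x 28 mm, 36 mm deep in its top; the gauge stands upright in it, collar on the top. Origin at the centre of the underside. It may stand left or right of the sample board.
- stand: fixed stand of the sample board, 170 (x) x 270 (y) mm; origin at the centre of its foot. The grey board on it slopes up 30 degrees away from the robot and carries three pairs of moulding pieces 80 mm apart, a joint (gap) between the purple lower and the white upper piece of each, the faces 38 mm above the board.
- board: the sloping grey board with the mouldings; origin at the centre of the board's upper side, z out of it. Hard filler, out of sight, stops a blade 16 mm below the face in two of the three joints, drawn anew each time; the third takes the whole blade, until the collar rests on the face. Only touch tells which. Contact forces on the blade above 80 N do damage: creep in, stop at a few N.
- joint_left (a point): the left (+y) joint; the point is the centre of its mouth, in the plane of the moulding's face. z points out of the face (leaning 30 degrees towards the robot), x up the slope, across the gap, y along the gap. Gap 5.5 mm wide (x), 54 mm long (y), closed at its ends, lips rounded 4 mm. With the blade home the gauge's origin lies here, z axes parallel, blade width along y.
- joint_middle (a point): the middle joint; the point is the centre of its mouth, in the plane of the moulding's face. z points out of the face (leaning 30 degrees towards the robot), x up the slope, across the gap, y along the gap. Gap 5.5 mm wide (x), 54 mm long (y), closed at its ends, lips rounded 4 mm. With the blade home the gauge's origin lies here, z axes parallel, blade width along y.
- joint_right (a point): the right (-y) joint; the point is the centre of its mouth, in the plane of the moulding's face. z points out of the face (leaning 30 degrees towards the robot), x up the slope, across the gap, y along the gap. Gap 5.5 mm wide (x), 54 mm long (y), closed at its ends, lips rounded 4 mm. With the blade home the gauge's origin lies here, z axes parallel, blade width along y.
- paint_can: paint can standing upright, black with red foot and purple paint on top, diameter 96 mm, height 115 mm, 0.95 kg, loose; origin at the centre of its underside
- brush: paint brush with green handle lying on the table, loose; origin at its underside
- roller: paint roller with red handle lying on the table, about 250 mm long and 44 mm high, loose
- purple_offcut: flat white moulding offcut with purple paint on it, 50 x 100 x 16 mm, lying loose on the table; origin at the centre of its underside
- white_offcut: flat white moulding offcut, 45 x 110 x 17 mm, lying loose on the table; origin at the centre of its underside
There are look-alikes about, which are no part of the job. Leave any green, turquoise or yellow look-alike of the gauge alone.

How it is judged:
By the outcome, as a careful person would: the job done as asked, in the order asked, and still so for the second after the job is handed in, with the robot touching nothing.
It also fails if it takes over 54 s, if anything falls off the work surface, if the arm or the gripper's body presses on something with over 40 N, if the wrist force passes 120 N, or if a joint passes its speed limit or range.

## Robot

A 6-joint arm with a two-finger parallel gripper is mounted at the origin on the work surface. World frame = base frame: x ahead of the robot, y to its left, z up, the work surface at z = 0. Lengths are in m, angles in rad, forces in N, time in s.
With the tool pointing down it reaches from about 0.325 to 0.775 m from the base axis. Payload 5.5 kg.
Tool frame: the origin (TCP) lies midway between the tips of the shut fingers; the grasp point (between the pads) lies 19 mm behind it; z points along the fingers, y is the line along which they close (so a half turn about z gives the same grasp; the last joint's range is limited). The gripper opens to 88 mm and grips with 3 to 60 N. Pads are 20 mm wide; open, the fingers measure 115 mm over their backs; the gripper's body (75 mm by 178 mm) begins 61 mm behind the grasp point.
Start: joints at [-1.237, 0.091, 1.231, -0, 1.82, -0.057], TCP at [0.229, -0.555, 0.192] pointing down, gripper open.
Joint ranges: [-2.87, 2.87], [-0.86, 2.18], [0.17, 2.46], [-1.51, 4.65], [0.06, 2.69], [-2.65, 2.65]. Speed limits (rad/s): [2.57, 2.57, 3.01, 3.14, 3.14, 3.14].

## Interface

Orientations are given as a unit quaternion [w, x, y, z].
In Python, from workcell import bot gives the robot as it stands.
- The arm moves only by the tool carry_out, never from a script. Its argument "motion" is a list that holds one entry, the list of rows, each a list of 7 numbers: the opening, from 0 (shut) to 1 (fully open), then the shift along the tool's x, y, z in cm, then the turn, a rotation vector about the tool's x, y, z in degrees. A call has 1 to 12 rows; each row is the pose to reach, as a shift and turn from the pose commanded when the call began, along the tool's axes at that moment; what a row does not reach only later rows make up. A row lasts 1/10 s, in which the tool goes at most 50 mm and 8.59 degrees, less where a joint would pass 70% of its speed; a pose out of reach is approached as far as the arm can. A call with a gripper value outside its range is refused whole. The fingers move at their own pace and stop on an object; "force" is the grip in N (left out, the last holds). Time passes only in rows, so rows that repeat a pose let the fingers close. It gives the time, the measured TCP pose, the force, the opening and the grip force at its end, in the units of the state.
- bot.get_obs(): the state, without advancing time (a new reading comes with each control period).
- bot.grab_frame(name): name is "scene" or "top" or "wrist"; returns a dict with "image" (384x512x3 uint8, red, green, blue), "fovy" (degrees; the focal length in pixels is half the picture's height over the tangent of half this angle, whatever the lens; pixels are square), "cx", "cy" (the principal point, pixels), "rvec" (rotation vector, rad) and "tvec" (3), from world to camera coordinates, as OpenCV has them. Camera axes: x right, y down, z forward; pixel columns grow to the right and rows downward; lengths in m; the calibration is good to about 2 mm. The wrist camera is an equidistant fisheye: a pixel r from the principal point sees the ray r / f radians off the axis. A picture is of the moment at which its call begins. There is no depth.
- bot.job_done(): hands the job in; it is judged then, once.
The state is a dict: "clock": time; "joints": joint angles; "qd": joint speeds; "tau": joint torques, N m; "ee_pos": TCP position; "eef_rot": TCP orientation; "wrist_force": force on the tool from outside, world axes, zero at the start; "ft_torque": the same for the moment, N m; "finger_gap": finger opening in m; "gripper_force": force on a finger pad.
Only numpy, scipy, OpenCV 4.12 (cv2) and the standard library are available. Lean on these libraries where they do the work, as an engineer would, in place of code of your own. Each camera call takes 0.05 s, during which the arm holds its last target. There are 200 camera calls.

## Working session

There is one attempt and no reset: what is moved stays moved. The work goes in short steps, Python scripts to look and compute and a tool call to move; the robot and the scene stay as the last step left them, time stands still between calls to the robot, and variables do not carry over. Pictures are saved under pics/ and viewed, at most 11 in all, crops included, and the job is handed in when it is done.

Besides the shell and the picture viewer there is one more tool, called after "Emit:" in YAML: its name, and indented under it one key for each argument. carry_out: Moves the arm, as the interface text tells. Its arguments: {"type":"object","properties":{"motion":{"type":"array","items":{"type":"array","items":{"type":"array","items":{"type":"number"}}}},"force":{"type":"number"}},"required":["motion"]}

```bash
mkdir -p pics; ls
python3 - <<'E'
from workcell import bot
import cv2
for n in ("scene","top"):
    f=bot.grab_frame(n); im=cv2.cvtColor(f["image"],cv2.COLOR_RGB2BGR)
    cv2.imwrite(f"pics/{n}0.png",cv2.resize(im,(800,600),interpolation=cv2.INTER_CUBIC))
    print(n,f["fovy"],f["cx"],f["cy"],f["rvec"],f["tvec"])
print(bot.get_obs())
E
```

```text
pics
scene 57.77666461313383 257.24799897784345 192.6183537484531 [ 1.84301019  1.67723282 -0.6571889 ] [-0.06337606 -0.29852138  1.34629632]
top 42.9083763302263 267.79066100816686 193.08150760106247 [ 2.16172121 -2.14803433  0.14772194] [0.00493893 0.5313835  1.71175322]
{'clock': 0.1, 'joints': array([-1.23672751e+00,  9.18102996e-02,  1.23174466e+00,  8.01560717e-07,
        1.81978953e+00, -5.66883830e-02]), 'qd': array([-1.35630363e-03, -9.77931549e-04, -2.67149744e-03,  1.68317194e-05,
        1.01798977e-03, -1.27697118e-04]), 'tau': array([ 3.53902702e-03, -4.47854733e+01, -4.07570672e+01,  7.00424798e-02,
        2.84487050e-02, -1.09950802e-04]), 'ee_pos': array([ 0.22843687, -0.55447831,  0.19141574]), 'eef_rot': array([-8.67562014e-04,  9.80973844e-01,  1.94137967e-01, -1.20707538e-04]), 'wrist_force': array([ 0.05421303, -0.25962279,  0.45748554]), 'ft_torque': array([-0.03697455,  0.04480461, -0.00251731]), 'gripper_force': 0.0, 'finger_gap': 0.08777972195002785}
```

View pics/scene0.png

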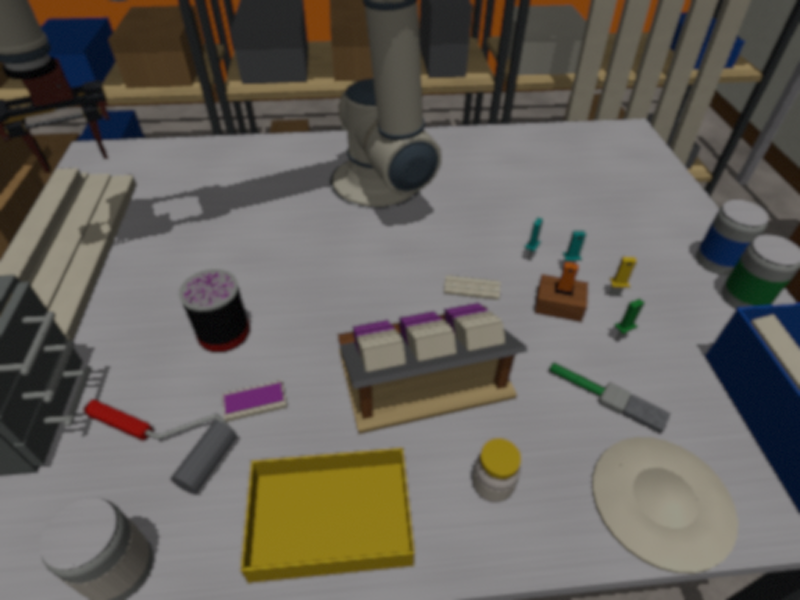

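View pics/top0.png

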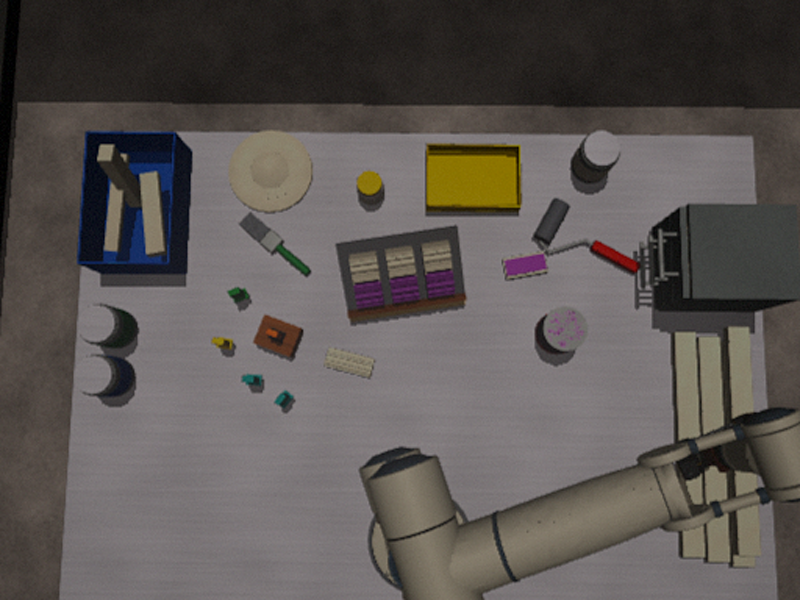

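The top view shows the block at about (278,337) and the board at about (400,272), in 800x600 pixels. The orange gauge stands in the block, between the turquoise, yellow and green look-alikes. I'll enlarge both areas.

```bash
cat > h.py <<'E'
import numpy as np, cv2
from scipy.spatial.transform import Rotation as R
from workcell import bot
def cam(f):
    fl=192/np.tan(np.radians(f["fovy"]/2)); K=np.array([[fl,0,f["cx"]],[0,fl,f["cy"]],[0,0,1.]])
    return K,R.from_rotvec(f["rvec"]).as_matrix(),np.array(f["tvec"])
def unproj(f,uv,z):
    K,r,t=cam(f); d=r.T@np.linalg.solve(K,[uv[0],uv[1],1.]); c=-r.T@t
    return c+d*(z-c[2])/d[2]
def proj(f,P):
    K,r,t=cam(f); return cv2.projectPoints(np.array(P,float).reshape(-1,3),np.array(f["rvec"],float),t,K,None)[0].reshape(-1,2)
def crop(f,u0,v0,w,h,s,name):
    im=cv2.cvtColor(f["image"],cv2.COLOR_RGB2BGR)[v0:v0+h,u0:u0+w]
    cv2.imwrite("pics/"+name,cv2.resize(im,None,fx=s,fy=s,interpolation=cv2.INTER_CUBIC))
E
python3 - <<'E'
from h import *
f=bot.grab_frame("top"); crop(f,150,140,160,100,5,"topc.png")
g=bot.grab_frame("scene"); crop(g,210,160,180,120,4,"scenec.png")
E
```

```text
(no output)
```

View pics/topc.png

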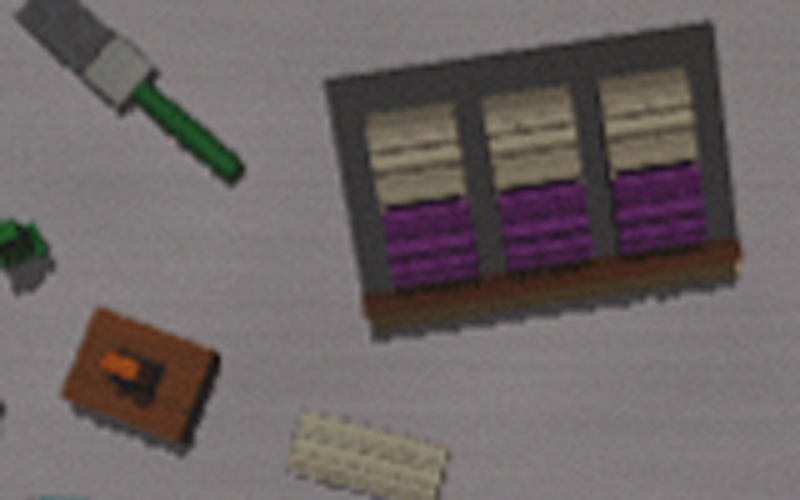

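View pics/scenec.png

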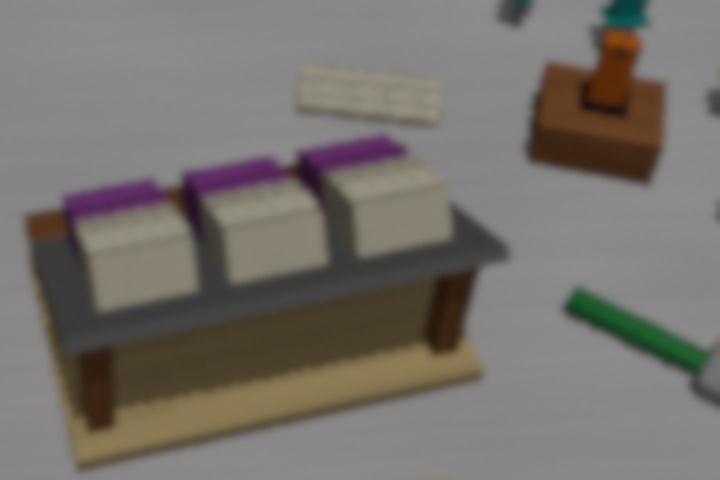

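Crop readings: the block's top corners are (98,308), (217,352), (182,442) and (62,397). The joints are the purple/white edges, (383,207)-(468,196), (498,193)-(584,180) and (614,174)-(700,162). I can triangulate those with the same edges in the scene crop.

Run:
```python
from h import *
np.set_printoptions(precision=4,suppress=True)
f=bot.grab_frame("top"); g=bot.grab_frame("scene")
T=lambda u,v:np.array([150+(u+.5)/5-.5,140+(v+.5)/5-.5])
S=lambda u,v:np.array([210+(u+.5)/4-.5,160+(v+.5)/4-.5])
c=np.array([unproj(f,T(*p),.042) for p in [(98,308),(217,352),(182,442),(62,397)]])
print(c,c.mean(0),[np.linalg.norm(c[i]-c[(i+1)%4]) for i in range(4)])
print("handle top",unproj(f,T(121,363),.107), unproj(g,S(622,40),.107))
print("block scene",np.array([unproj(g,S(*p),.042) for p in [(545,65),(664,85),(655,140),(537,118)]]))
def tri(a,b):
    P=[]
    for q in (f,g):
        K,r,t=cam(q); P.append(K@np.c_[r,t])
    X=cv2.triangulatePoints(P[0],P[1],a,b).ravel(); return X[:3]/X[3]
for a,b in [((383,207),(412,160)),((468,196),(325,180)),((498,193),(290,180)),((584,180),(205,199)),((614,174),(162,203)),((700,162),(80,220)),((327,80),(508,250)),((712,22),(68,335))]:
    X=tri(T(*a),S(*b)); print(X, proj(f,X)-T(*a),proj(g,X)-S(*b))
```

```text
[[0.499  0.3582 0.042 ]
 [0.4682 0.2729 0.042 ]
 [0.4043 0.2959 0.042 ]
 [0.4356 0.3815 0.042 ]] [0.4518 0.3272 0.042 ] [np.float64(0.09066091377804347), np.float64(0.06788460731661156), np.float64(0.09113920521102985), np.float64(0.06761833244157146)]
handle top [0.4539 0.3284 0.107 ] [0.4539 0.3236 0.107 ]
block scene [[0.4087 0.2936 0.042 ]
 [0.4377 0.3771 0.042 ]
 [0.4923 0.3517 0.042 ]
 [0.4632 0.2724 0.042 ]]
[0.5613 0.1505 0.1152] [[0.202  0.0493]] [[0.5437 0.0093]]
[0.5699 0.0927 0.1115] [[0.1643 0.0312]] [[0.4448 0.0048]]
[0.5714 0.0713 0.1153] [[0.3777 0.0626]] [[1.0241 0.0064]]
[0.5813 0.0138 0.1142] [[-0.005  -0.0006]] [[-0.0136 -0.    ]]
[ 0.5849 -0.009   0.117 ] [[0.6453 0.054 ]] [[ 1.768  -0.0102]]
[ 0.5938 -0.0652  0.1172] [[-0.1291 -0.0053]] [[-0.3565  0.0021]]
[0.6472 0.1892 0.126 ] [[0.2471 0.0757]] [[0.7211 0.0176]]
[ 0.6886 -0.0736  0.1315] [[0.1365 0.0042]] [[ 0.4132 -0.0037]]
```

Block centre is (0.452, 0.327) with yaw about -20° and edges measuring 90.7 x 67.8 mm, which fits. The joints lie 80 mm apart with yaw about 8.5° and face height about 0.115. Next I'll move above the gauge.

```bash
cat >> h.py <<'E'
def tool(yaw,tilt):
    """tool rotation for holding the gauge: gauge yaw and lean (deg, towards robot); tool y = -gauge x... , z = -gauge z"""
    G=(R.from_euler('z',yaw,degrees=True)*R.from_euler('y',-tilt,degrees=True)).as_matrix()
    return np.c_[G[:,1],G[:,0],-G[:,2]],G
def goal(p,Rt):
    o=bot.get_obs(); r0=R.from_quat(o["eef_rot"],scalar_first=True)
    print("shift cm",np.round(r0.inv().apply(np.array(p)-o["ee_pos"])*100,2),"turn",np.round((r0.inv()*R.from_matrix(Rt)).as_rotvec(degrees=True),2))
E
python3 - <<'E'
from h import *
Rt,G=tool(-20,0); print(Rt,np.linalg.det(Rt)); goal([.452,.327,.2],Rt)
E
```

```text
[[ 0.34202014  0.93969262 -0.        ]
 [ 0.93969262 -0.34202014  0.        ]
 [ 0.         -0.         -1.        ]] 1.0000000000000004
shift cm [ 54.25 -73.01  -0.75] turn [-3.000e-02 -2.000e-02 -4.761e+01]
```

Emit:
carry_out:
  motion:
    - [[0.6,54.25,-73,-3,0,0,-47.6],[0.6,54.25,-73,-3,0,0,-47.6],[0.6,54.25,-73,-3,0,0,-47.6],[0.6,54.25,-73,-3,0,0,-47.6],[0.6,54.25,-73,-3,0,0,-47.6],[0.6,54.25,-73,-3,0,0,-47.6],[0.6,54.25,-73,-3,0,0,-47.6],[0.6,54.25,-73,-3,0,0,-47.6],[0.6,54.25,-73,-3,0,0,-47.6],[0.6,54.25,-73,-3,0,0,-47.6],[0.6,54.25,-73,-3,0,0,-47.6],[0.6,54.25,-73,-3,0,0,-47.6]]
  force: 20

```text
clock: 1.5
ee_pos: [0.3759, 0.0286, 0.2126]
eef_rot: [0.001, 0.819, 0.573, 0.001]
wrist_force: [1.1, -0.6, -0.6]
finger_gap: 0.0526
gripper_force: 0.0
```

Run:
```python
from h import *
Rt,G=tool(-20,0); goal([.452,.327,.2],Rt)
```

```text
shift cm [30.64 -3.07  1.27] turn [ 0.09 -0.02 -0.01]
```

Emit:
carry_out:
  motion:
    - [[0.6,30.6,-3.1,1.3,0,0,0],[0.6,30.6,-3.1,1.3,0,0,0],[0.6,30.6,-3.1,1.3,0,0,0],[0.6,30.6,-3.1,1.3,0,0,0],[0.6,30.6,-3.1,1.3,0,0,0],[0.6,30.6,-3.1,1.3,0,0,0],[0.6,30.6,-3.1,1.3,0,0,0],[0.6,30.6,-3.1,1.3,0,0,0],[0.6,30.6,-3.1,1.3,0,0,0]]

```text
clock: 2.4
ee_pos: [0.4515, 0.3238, 0.1996]
eef_rot: [0.0, 0.819, 0.573, -0.0]
wrist_force: [0.4, -0.4, 0.9]
finger_gap: 0.053
gripper_force: 0.0
```

Run:
```python
from h import *
Rt,G=tool(-20,0); goal([.452,.327,.067],Rt)
f=bot.grab_frame("wrist"); im=f["image"]
cv2.imwrite("pics/w1.png",cv2.resize(cv2.cvtColor(im,cv2.COLOR_RGB2BGR),(800,600)))
print(f["fovy"],f["cx"],f["cy"],f["rvec"],f["tvec"])
```

```text
shift cm [ 0.32 -0.07 13.26] turn [ 0.02  0.02 -0.03]
65.70646984690485 256.07535127574573 188.97760403256325 [-2.83262511  0.49937938  0.0668838 ] [-0.31291292  0.40723398  0.51783209]
```

View pics/w1.png

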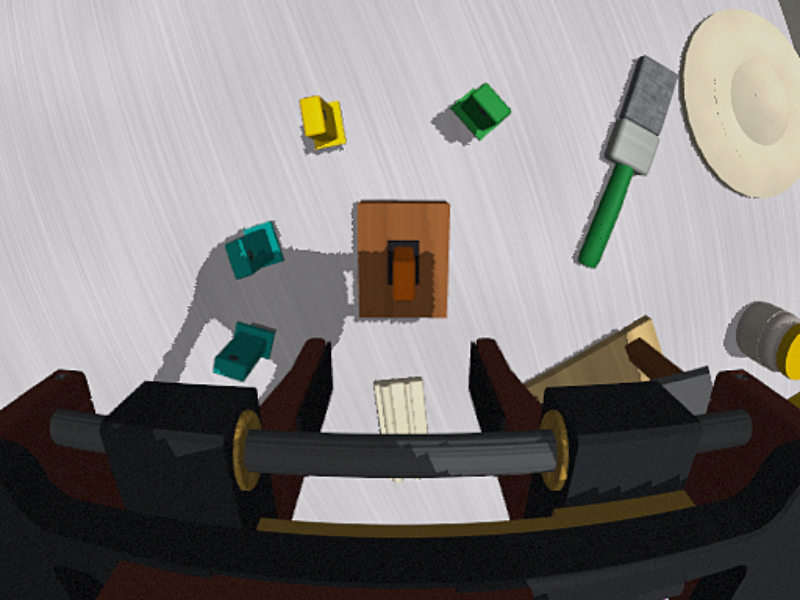

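The wrist view shows the orange gauge at (403,275), square to the fingers, and the block's top corners at (358,202), (449,203), (447,317) and (358,318). I'll check the centre from these corners.

```bash
cat >> h.py <<'E'
def unfish(f,uv,z):
    fl=192/np.tan(np.radians(f["fovy"]/2)); d=np.array(uv,float)-[f["cx"],f["cy"]]; n=np.linalg.norm(d)+1e-9; th=n/fl
    r=R.from_rotvec(f["rvec"]).as_matrix(); ray=r.T@np.r_[d/n*np.sin(th),np.cos(th)]; c=-r.T@np.array(f["tvec"])
    return c+ray*(z-c[2])/ray[2]
E
python3 - <<'E'
from h import *
np.set_printoptions(precision=4,suppress=True)
f=bot.grab_frame("wrist"); W=lambda u,v:((u+.5)*.64-.5,(v+.5)*.64-.5)
c=np.array([unfish(f,W(*p),.042) for p in [(358,203),(449,203),(447,317),(358,318)]])
print(c,c.mean(0),[np.linalg.norm(c[i]-c[i-1]) for i in range(4)])
d=c[0]+c[1]-c[2]-c[3]; print(np.degrees(np.arctan2(d[1],d[0]))-90)
print("collar",unfish(f,W(403,262),.047)," handle top low edge",unfish(f,W(403.5,301),.107))
Rt,G=tool(-20,0); goal([.452,.327,.067],Rt)
E
```

```text
[[0.4374 0.3791 0.042 ]
 [0.5017 0.3557 0.042 ]
 [0.4713 0.2711 0.042 ]
 [0.4046 0.2946 0.042 ]] [0.4537 0.3251 0.042 ] [np.float64(0.09065754558609534), np.float64(0.06845264280913402), np.float64(0.08989309609527153), np.float64(0.07069099175927102)]
-20.46999099509314
collar [0.4539 0.3257 0.047 ]  handle top low edge [0.4493 0.3131 0.107 ]
shift cm [ 0.34 -0.11 13.32] turn [ 0.06 -0.05 -0.1 ]
```

Emit:
carry_out:
  motion:
    - [[0.6,0.25,0.1,5,0,0,0],[0.6,0.25,0.1,9,0,0,0],[0.6,0.25,0.1,12,0,0,0],[0.6,0.25,0.1,13.6,0,0,0],[0.6,0.25,0.1,13.6,0,0,0],[0,0.25,0.1,13.6,0,0,0],[0,0.25,0.1,13.6,0,0,0],[0,0.25,0.1,13.6,0,0,0],[0,0.25,0.1,13.6,0,0,0],[0,0.25,0.1,13.6,0,0,0],[0,0.25,0.1,13.6,0,0,0]]
  force: 30

```text
clock: 3.6
ee_pos: [0.4535, 0.3268, 0.0637]
eef_rot: [0.0, 0.819, 0.574, 0.0]
wrist_force: [-0.2, -0.1, 1.2]
finger_gap: 0.0137
gripper_force: 29.9
```

Emit:
carry_out:
  motion:
    - [[0,0,0,-2,0,0,0],[0,0,0,-6,0,0,0],[0,0,0,-11,0,0,0],[0,0,0,-15,0,0,0],[0,0,0,-15,0,0,0],[0,0,0,-15,0,0,0]]

```text
clock: 4.2
ee_pos: [0.4537, 0.3269, 0.214]
eef_rot: [0.0, 0.819, 0.574, 0.001]
wrist_force: [0.1, 0.1, -1.5]
finger_gap: 0.0143
gripper_force: 29.9
```

Run:
```python
from h import *
Rt,G=tool(8.5,30); J=np.array([.565,.1215,.1145]); goal(J+.1017*G[:,2],Rt); print(G)
```

```text
shift cm [-17.92  13.02   1.13] turn [-29.28   7.39 -27.86]
[[ 8.56512862e-01 -1.47809411e-01 -4.94507932e-01]
 [ 1.28006705e-01  9.89015863e-01 -7.39047056e-02]
 [ 5.00000000e-01  6.93889390e-18  8.66025404e-01]]
```

Emit:
carry_out:
  motion:
    - [[0,-17.9,13,1.1,-29.3,7.4,-27.9],[0,-17.9,13,1.1,-29.3,7.4,-27.9],[0,-17.9,13,1.1,-29.3,7.4,-27.9],[0,-17.9,13,1.1,-29.3,7.4,-27.9],[0,-17.9,13,1.1,-29.3,7.4,-27.9],[0,-17.9,13,1.1,-29.3,7.4,-27.9],[0,-17.9,13,1.1,-29.3,7.4,-27.9],[0,-17.9,13,1.1,-29.3,7.4,-27.9],[0,-17.9,13,1.1,-29.3,7.4,-27.9],[0,-17.9,13,1.1,-29.3,7.4,-27.9]]

```text
clock: 5.2
ee_pos: [0.5145, 0.1152, 0.2023]
eef_rot: [0.168, 0.63, 0.733, 0.195]
wrist_force: [-0.3, -1.1, -1.2]
finger_gap: 0.0137
gripper_force: 29.9
```

Run:
```python
from h import *
f=bot.grab_frame("wrist"); im=f["image"]
cv2.imwrite("pics/w2.png",cv2.resize(cv2.cvtColor(im,cv2.COLOR_RGB2BGR),(800,600),interpolation=cv2.INTER_CUBIC))
Rt,G=tool(8.5,30); J=np.array([.565,.1215,.1145]); goal(J+.1017*G[:,2],Rt)
```

```text
shift cm [-0.1   0.03 -0.02] turn [-0.14 -0.02  0.12]
```

View pics/w2.png

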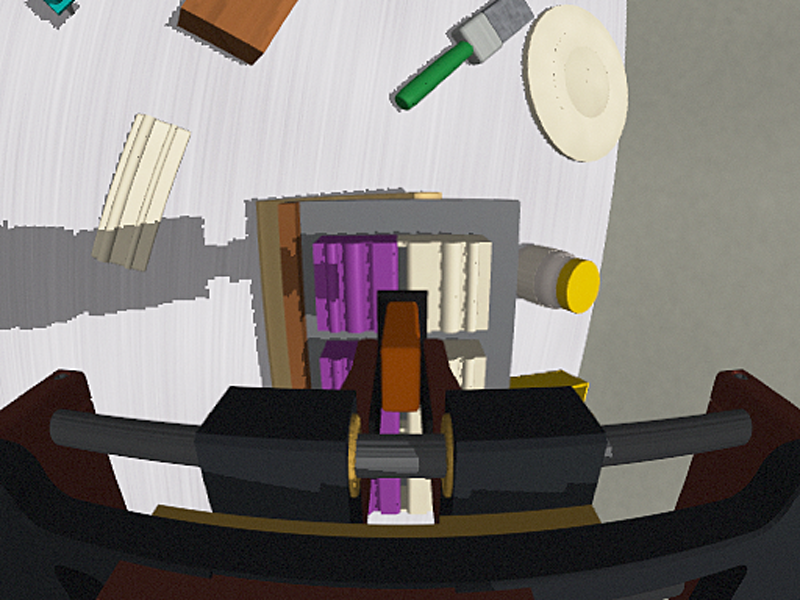

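The wrist view shows the left moulding pair spanning rows 238-331, its joint edge at u≈398, and the gauge's collar centred on u≈402. The board is square to the view. I'll intersect these rays with the face plane.

Run:
```python
from h import *
np.set_printoptions(precision=4,suppress=True)
f=bot.grab_frame("wrist"); W=lambda u,v:((u+.5)*.64-.5,(v+.5)*.64-.5)
_,G=tool(8.5,30); J=np.array([.565,.1215,.1145])
c=unfish(f,(256,190),10.);
rr=R.from_rotvec(f["rvec"]).as_matrix(); c=-rr.T@np.array(f["tvec"])
def pl(uv,h=0):
    d=unfish(f,W(*uv),0)-c; n=G[:,2]; X=c+d*(((J+h*n)-c)@n)/(d@n); return G.T@(X-J)
for p in [(398,238),(398,285),(398,331),(314,238),(490,238),(316,333),(489,331)]: print(p,pl(p))
print("board edge pts at -38mm",[pl(p,-.038) for p in [(302,202),(520,202),(515,375)]])
o=bot.get_obs(); rt=R.from_quat(o["eef_rot"],scalar_first=True).as_matrix()
print("collar at",[pl(p,.085) for p in [(378,292),(427,292)]],"gauge org",G.T@(o["ee_pos"]+.0217*rt[:,2]-J))
g=bot.grab_frame("top"); crop(g,205,150,100,75,8,"t3.png")
```

```text
(398, 238) [-0.0033  0.0303 -0.    ]
(398, 285) [-0.0032 -0.0006  0.    ]
(398, 331) [-0.0032 -0.0325 -0.    ]
(314, 238) [-0.0575  0.0305  0.    ]
(490, 238) [ 0.056   0.0309 -0.    ]
(316, 333) [-0.059  -0.0344 -0.    ]
(489, 331) [ 0.0586 -0.0325 -0.    ]
board edge pts at -38mm [array([-0.073 ,  0.0516, -0.038 ]), array([ 0.085 ,  0.0526, -0.038 ]), array([ 0.0904, -0.0839, -0.038 ])]
collar at [array([-0.0119,  0.0172,  0.085 ]), array([0.0109, 0.0173, 0.085 ])] gauge org [-0.0004  0.0009  0.0798]
```

View pics/t3.png

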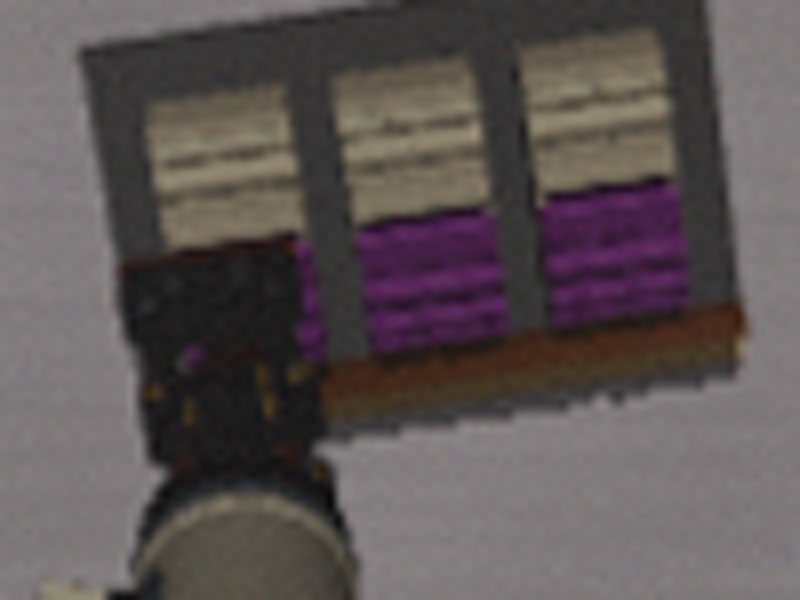

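The top crop shows the joint edges parallel to the board, with the gripper over the left pair. To find the gap itself I need a closer wrist crop.

Run:
```python
from h import *
f=bot.grab_frame("wrist"); crop(f,190,140,130,75,6,"w3.png")
```

```text
(no output)
```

View pics/w3.png

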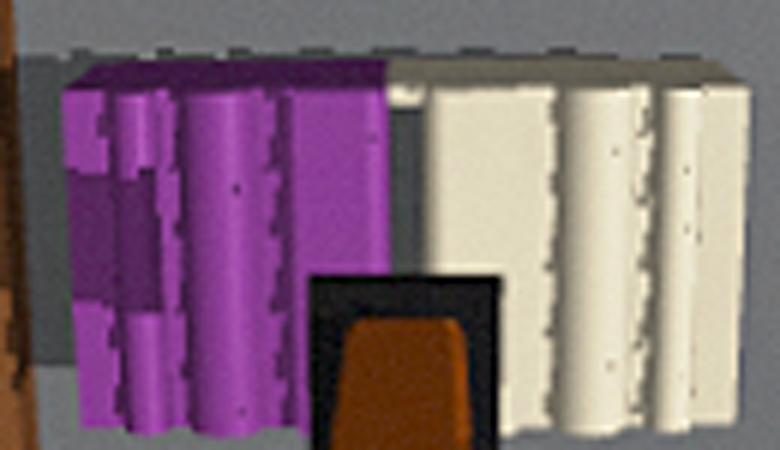

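The gap shows at crop u 389-426, centre 407, and the collar's centre is at 405, so the gauge is aligned within about 0.5 mm. I'll shift 2.5 mm along the gap and bring the tip near the mouth.

Emit:
carry_out:
  motion:
    - [[0,-0.25,0.05,1.5,0,0,0],[0,-0.25,0.05,3,0,0,0],[0,-0.25,0.05,4,0,0,0],[0,-0.25,0.05,4.4,0,0,0],[0,-0.25,0.05,4.6,0,0,0],[0,-0.25,0.05,4.8,0,0,0],[0,-0.25,0.05,5,0,0,0],[0,-0.25,0.05,5.2,0,0,0],[0,-0.25,0.05,5.2,0,0,0]]

```text
clock: 6.3
ee_pos: [0.5407, 0.1154, 0.1574]
eef_rot: [0.169, 0.63, 0.732, 0.195]
wrist_force: [0.1, 0.9, -0.9]
finger_gap: 0.0138
gripper_force: 29.9
```

```bash
cat >> h.py <<'E'
def st(J):
    np.set_printoptions(precision=4,suppress=True)
    _,G=tool(8.5,30); o=bot.get_obs(); rt=R.from_quat(o["eef_rot"],scalar_first=True).as_matrix()
    print(o["clock"],"org in joint mm",1e3*G.T@(o["ee_pos"]+.0217*rt[:,2]-np.array(J)),"F joint",G.T@o["wrist_force"],o["ft_torque"])
E
python3 -c "
from h import *
st([.565,.1215,.1145])"
```

```text
6.3 org in joint mm [-0.2356 -2.4578 27.9025] F joint [-0.2287  0.8586 -0.8576] [-0.0607  0.2192  0.0257]
```

Emit:
carry_out:
  motion:
    - [[0,0,0,0.2,0,0,0],[0,0,0,0.4,0,0,0],[0,0,0,0.5,0,0,0],[0,0,0,0.6,0,0,0],[0,0,0,0.7,0,0,0],[0,0,0,0.8,0,0,0]]

```text
clock: 6.9
ee_pos: [0.5446, 0.116, 0.1504]
eef_rot: [0.169, 0.63, 0.732, 0.195]
wrist_force: [-0.0, -0.7, -1.4]
finger_gap: 0.0133
gripper_force: 29.9
```

```bash
python3 -c "
from h import *
st([.565,.1215,.1145])"
```

```text
6.9 org in joint mm [-0.2356 -2.4686 19.8485] F joint [-0.785  -0.7083 -1.1422] [-0.0637  0.1916 -0.035 ]
```

Emit:
carry_out:
  motion:
    - [[0,0,0,0.1,0,0,0],[0,0,0,0.2,0,0,0],[0,0,0,0.3,0,0,0]]

```text
clock: 7.2
ee_pos: [0.5465, 0.1163, 0.1506]
eef_rot: [0.17, 0.63, 0.732, 0.196]
wrist_force: [-10.8, -1.4, 12.0]
finger_gap: 0.0134
gripper_force: 30.1
```

Emit:
carry_out:
  motion:
    - [[0,0,0,0.05,0,0,0],[0,0,0,0.1,0,0,0]]

```text
clock: 7.4
ee_pos: [0.5471, 0.1163, 0.1508]
eef_rot: [0.17, 0.63, 0.732, 0.197]
wrist_force: [-12.6, -2.8, 14.1]
finger_gap: 0.0136
gripper_force: 30.2
```

```bash
python3 -c "
from h import *
st([.565,.1215,.1145])"
```

```text
7.4 org in joint mm [ 2.1546 -2.4885 18.9766] F joint [-4.1387 -0.9259 18.6189] [-0.2175  1.1132 -0.0208]
```

It stopped 13 mm below my estimated face with about 19 N. That's hard filler, and it puts the true face about 3 mm higher than I estimated. The left joint is filled, so I retract and go to the middle.

Emit:
carry_out:
  motion:
    - [[0,0,0,-1,0,0,0],[0,0,0,-3,0,0,0],[0,0,0,-4.5,0,0,0],[0,-3,0,-4.5,0,0,0],[0,-6,0,-4.5,0,0,0],[0,-8,0,-4.5,0,0,0],[0,-8,0,-4.5,0,0,0],[0,-8,0,-4.5,0,0,0]]

```text
clock: 8.2
ee_pos: [0.5361, 0.0337, 0.1859]
eef_rot: [0.169, 0.631, 0.732, 0.195]
wrist_force: [0.3, 0.1, -1.2]
finger_gap: 0.0137
gripper_force: 30.0
```

Run:
```python
from h import *
_,G=tool(8.5,30); st(np.array([.565,.1215,.1145])-.08*G[:,1])
f=bot.grab_frame("wrist"); crop(f,180,120,150,100,5,"w4.png")
```

```text
8.2 org in joint mm [-0.3009 -2.6234 60.8864] F joint [-0.2916  0.0035 -1.1647] [-0.0547  0.2556 -0.0242]
```

View pics/w4.png

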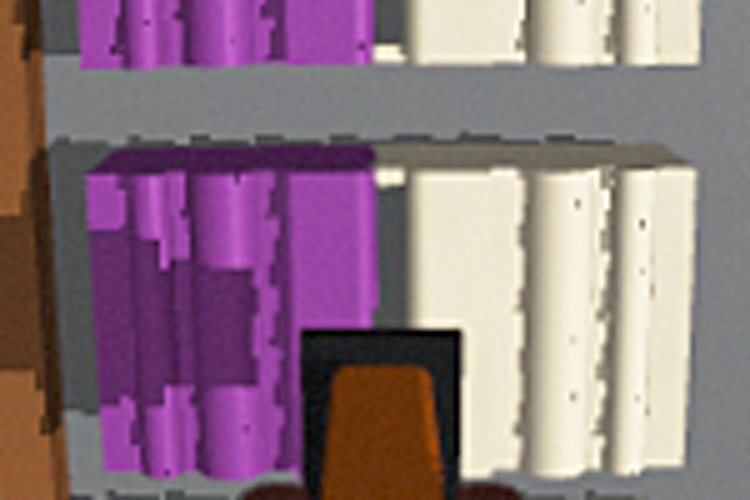

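The wrist crop shows the middle gap centred at u≈394, while the collar is centred at 381.5. That puts the gauge about 1.5-2 mm too far down-slope, so I'll shift +1.5 mm in tool y and creep in.

Emit:
carry_out:
  motion:
    - [[0,0,0.15,1,0,0,0],[0,0,0.15,2,0,0,0],[0,0,0.15,2.3,0,0,0],[0,0,0.15,2.5,0,0,0],[0,0,0.15,2.7,0,0,0],[0,0,0.15,2.9,0,0,0],[0,0,0.15,3.1,0,0,0],[0,0,0.15,3.3,0,0,0],[0,0,0.15,3.5,0,0,0],[0,0,0.15,3.7,0,0,0],[0,0,0.15,3.8,0,0,0]]

```text
clock: 9.35
ee_pos: [0.5563, 0.0368, 0.1536]
eef_rot: [0.169, 0.63, 0.732, 0.195]
wrist_force: [0.4, -0.0, 0.4]
finger_gap: 0.0138
gripper_force: 30.0
```

Emit:
carry_out:
  motion:
    - [[0,0,0,0.1,0,0,0],[0,0,0,0.2,0,0,0],[0,0,0,0.3,0,0,0],[0,0,0,0.4,0,0,0]]

```text
clock: 9.75
ee_pos: [0.5583, 0.0371, 0.1504]
eef_rot: [0.169, 0.63, 0.732, 0.195]
wrist_force: [0.7, -0.8, -1.0]
finger_gap: 0.0137
gripper_force: 30.0
```

Run:
```python
from h import *
_,G=tool(8.5,30); st(np.array([.565,.1215,.1145])-.08*G[:,1])
```

```text
9.75 org in joint mm [ 1.3677 -2.4862 18.9243] F joint [ 0.0509 -0.9233 -1.1287] [-0.055   0.2454  0.0531]
```

Emit:
carry_out:
  motion:
    - [[0,0,0,0.1,0,0,0],[0,0,0,0.2,0,0,0]]

```text
clock: 9.95
ee_pos: [0.5593, 0.0371, 0.1506]
eef_rot: [0.169, 0.63, 0.732, 0.196]
wrist_force: [-12.0, -1.4, 11.3]
finger_gap: 0.0138
gripper_force: 30.2
```

Emit:
carry_out:
  motion:
    - [[0,0,0,0.1,0,0,0],[0,0,0,0.2,0,0,0]]

```text
clock: 10.15
ee_pos: [0.5607, 0.0372, 0.1511]
eef_rot: [0.171, 0.63, 0.732, 0.196]
wrist_force: [-15.3, -2.2, 16.5]
finger_gap: 0.0138
gripper_force: 30.4
```

Run:
```python
from h import *
_,G=tool(8.5,30); st(np.array([.565,.1215,.1145])-.08*G[:,1])
```

```text
10.15 org in joint mm [ 3.9353 -2.7907 18.3684] F joint [-5.1031  0.0971 22.0329] [-0.2522  1.3491  0.0633]
```

The blade stopped at the same depth, so the middle joint is filled too. That leaves the right joint, and I'll look again before entering.

Emit:
carry_out:
  motion:
    - [[0,0,0,-1,0,0,0],[0,0,0,-3,0,0,0],[0,0,0,-4.5,0,0,0],[0,-3,0,-4.5,0,0,0],[0,-6,0,-4.5,0,0,0],[0,-8,0,-4.5,0,0,0],[0,-8,0,-4.5,0,0,0],[0,-8,0,-4.5,0,0,0]]

```text
clock: 10.95
ee_pos: [0.5497, -0.0451, 0.1857]
eef_rot: [0.168, 0.631, 0.732, 0.195]
wrist_force: [0.0, 0.4, -1.3]
finger_gap: 0.0138
gripper_force: 30.0
```

Run:
```python
from h import *
_,G=tool(8.5,30); st(np.array([.565,.1215,.1145])-.16*G[:,1])
f=bot.grab_frame("wrist"); crop(f,180,120,150,100,5,"w5.png")
```

```text
10.95 org in joint mm [ 1.1622 -2.5063 59.8316] F joint [-0.6006  0.3826 -1.1991] [-0.0009  0.218   0.0577]
```

View pics/w5.png

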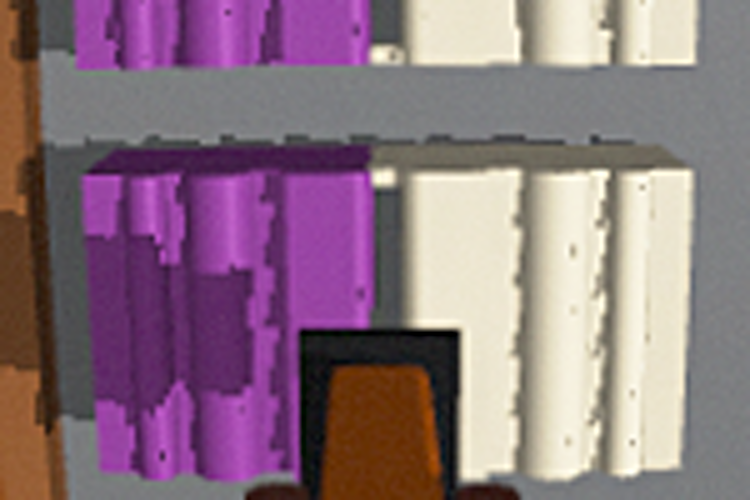

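The right gap is centred at u≈390 and the collar at 380, so it needs about +1.8 mm up-slope and +0.5° of yaw. I'll check the along-gap centre from the moulding ends at rows 170 and 473.

Run:
```python
from h import *
np.set_printoptions(precision=4,suppress=True)
f=bot.grab_frame("wrist"); _,G=tool(8.5,30); J=np.array([.565,.1215,.1145])-.16*G[:,1]; n=G[:,2]
rr=R.from_rotvec(f["rvec"]).as_matrix(); c=-rr.T@np.array(f["tvec"])
def pl(uv,h):
    d=unfish(f,(180+(uv[0]+.5)/5-.5,120+(uv[1]+.5)/5-.5),0)-c; return G.T@(c+d*(((J+h*n)-c)@n)/(d@n)-J)*1e3
for p in [(390,170),(390,187),(390,470),(388,66),(388,50)]: print(p,pl(p,.003))
print("collar back edge",pl((300,330),.065),pl((461,330),.065), "cam",G.T@(c-J)*1e3)
```

```text
(390, 170) [ 1.418  29.1792  3.    ]
(390, 187) [ 1.4253 26.004   3.    ]
(390, 470) [  1.5708 -29.3217   3.    ]
(388, 66) [ 1.013 48.399  3.   ]
(388, 50) [ 1.0076 51.3324  3.    ]
collar back edge [-11.8372  14.9751  65.    ] [11.5945 15.0173 65.    ] cam [  0.4842  69.8213 274.0803]
```

Emit:
carry_out:
  motion:
    - [[0,0.1,0.15,1,0,0,-0.5],[0,0.1,0.15,2,0,0,-0.5],[0,0.1,0.15,2.3,0,0,-0.5],[0,0.1,0.15,2.5,0,0,-0.5],[0,0.1,0.15,2.7,0,0,-0.5],[0,0.1,0.15,2.9,0,0,-0.5],[0,0.1,0.15,3.1,0,0,-0.5],[0,0.1,0.15,3.3,0,0,-0.5],[0,0.1,0.15,3.5,0,0,-0.5],[0,0.1,0.15,3.7,0,0,-0.5]]

```text
clock: 12.05
ee_pos: [0.5694, -0.0412, 0.1547]
eef_rot: [0.17, 0.627, 0.735, 0.195]
wrist_force: [-0.0, 0.7, -0.5]
finger_gap: 0.0138
gripper_force: 30.0
```

Emit:
carry_out:
  motion:
    - [[0,0,0,0.1,0,0,0],[0,0,0,0.2,0,0,0],[0,0,0,0.3,0,0,0],[0,0,0,0.4,0,0,0],[0,0,0,0.5,0,0,0],[0,0,0,0.6,0,0,0]]

```text
clock: 12.65
ee_pos: [0.5723, -0.0407, 0.1495]
eef_rot: [0.17, 0.627, 0.735, 0.195]
wrist_force: [0.6, 0.2, -0.6]
finger_gap: 0.0137
gripper_force: 30.0
```

Run:
```python
from h import *
_,G=tool(8.5,30); st(np.array([.565,.1215,.1145])-.16*G[:,1])
```

```text
12.65 org in joint mm [ 2.9379 -1.4963 16.9709] F joint [ 0.2046  0.0689 -0.8503] [-0.1005  0.2209 -0.0157]
```

The blade is already past the depth where the others stopped, with no force. I'll keep creeping down to the collar.

Emit:
carry_out:
  motion:
    - [[0,0,0,0.2,0,0,0],[0,0,0,0.4,0,0,0],[0,0,0,0.6,0,0,0],[0,0,0,0.8,0,0,0],[0,0,0,0.9,0,0,0]]

```text
clock: 13.15
ee_pos: [0.5767, -0.04, 0.1413]
eef_rot: [0.169, 0.627, 0.735, 0.194]
wrist_force: [-0.3, -0.3, -1.4]
finger_gap: 0.0137
gripper_force: 30.0
```

Emit:
carry_out:
  motion:
    - [[0,0,0,0.1,0,0,0],[0,0,0,0.2,0,0,0],[0,0,0,0.3,0,0,0]]

```text
clock: 13.45
ee_pos: [0.5783, -0.0398, 0.1391]
eef_rot: [0.17, 0.627, 0.735, 0.195]
wrist_force: [0.6, -0.4, -0.4]
finger_gap: 0.0139
gripper_force: 30.0
```

Emit:
carry_out:
  motion:
    - [[0,0,0,0.1,0,0,0],[0,0,0,0.2,0,0,0]]

```text
clock: 13.65
ee_pos: [0.5792, -0.0396, 0.1374]
eef_rot: [0.17, 0.627, 0.735, 0.195]
wrist_force: [0.6, 0.1, -0.9]
finger_gap: 0.0136
gripper_force: 30.0
```

Run:
```python
from h import *
_,G=tool(8.5,30); st(np.array([.565,.1215,.1145])-.16*G[:,1])
```

```text
13.65 org in joint mm [ 2.9509 -1.4794  2.9716] F joint [ 0.0406 -0.0223 -1.0796] [-0.0977  0.2923 -0.0252]
```

Emit:
carry_out:
  motion:
    - [[0,0,0,0.1,0,0,0],[0,0,0,0.2,0,0,0]]

```text
clock: 13.85
ee_pos: [0.5798, -0.0398, 0.137]
eef_rot: [0.17, 0.627, 0.735, 0.194]
wrist_force: [-13.9, -0.9, 11.5]
finger_gap: 0.0135
gripper_force: 30.1
```

Run:
```python
from h import *
_,G=tool(8.5,30); st(np.array([.565,.1215,.1145])-.16*G[:,1])
```

```text
13.85 org in joint mm [ 3.2878 -1.7447  2.3611] F joint [-6.272   1.2012 16.8815] [-0.1483  1.5599  0.1139]
```

Contact came at 2.4 mm, 16 mm beyond the filler depth, so the collar is on the face. I'll ease the pressure, release and retract.

Emit:
carry_out:
  motion:
    - [[0,0,0,-0.1,0,0,0],[0,0,0,-0.1,0,0,0],[0.5,0,0,-0.1,0,0,0],[0.5,0,0,-0.1,0,0,0],[0.5,0,0,-0.1,0,0,0],[0.5,0,0,-0.1,0,0,0],[0.5,0,0,-2,0,0,0],[0.5,0,0,-5,0,0,0],[0.5,0,0,-9,0,0,0],[0.5,0,0,-12,0,0,0],[0.5,0,0,-12,0,0,0],[0.5,0,0,-12,0,0,0]]

```text
clock: 15.05
ee_pos: [0.5212, -0.0485, 0.2399]
eef_rot: [0.17, 0.627, 0.735, 0.195]
wrist_force: [-0.2, 0.7, -0.9]
finger_gap: 0.0442
gripper_force: 0.0
```

Run:
```python
from h import *
f=bot.grab_frame("wrist"); g=bot.grab_frame("scene")
a=cv2.resize(f["image"][60:320,130:380],(400,416)); b=cv2.resize(g["image"][150:290,180:400],(400,255),interpolation=cv2.INTER_CUBIC)
im=np.zeros((416,800,3),np.uint8); im[:,:400]=a; im[:255,400:]=b
cv2.imwrite("pics/end.png",cv2.cvtColor(im,cv2.COLOR_RGB2BGR))
```

View pics/end.png

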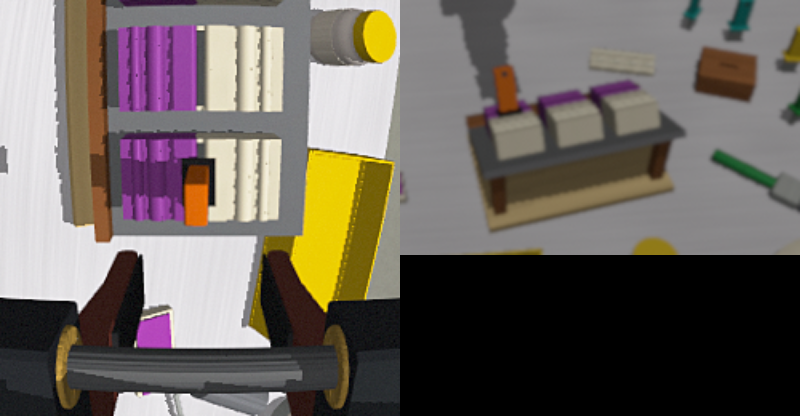

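The picture shows the gauge standing in the right joint with its collar on the face. The other things haven't moved and the robot is clear.

```bash
python3 -c "
from workcell import bot
print(bot.job_done())"
```

```text
the job is handed in; nothing more can be done
None
```

The right (-y) joint was the unfilled one: the gauge stands there with its collar on the face, the left and middle joints stopped the blade at the filler, and the job is handed in (about 15 s used; no verdict was returned).

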